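Show which connector to rework and where to clamp it

ROBOT

A 6-joint arm with a two-finger parallel gripper is mounted at the origin on the work surface. World frame = base frame: x ahead of the robot, y to its left, z up, the work surface at z = 0. Lengths are in m, angles in rad, forces in N, time in s.
With the tool pointing down it reaches from about 0.3 to 0.875 m from the base axis. Payload 6.4 kg.
Tool frame: the origin (TCP) lies between the finger pads; the fingertips stand ctrl.tip_extent ahead of it and the grasp point (between the pads) is the TCP (ctrl.tip_extent is the distance from the TCP to the fingertips, in m); z points along the fingers, y is the line along which they close (so a half turn about z gives the same grasp; the last joint's range is limited). The gripper opens to 85 mm and grips with 20 to 120 N. Pads are 22 mm wide; open, the fingers measure 114 mm over their backs; the gripper's body (76 mm by 85 mm) begins 54 mm behind the grasp point. The pads swing forward as they close: fully open they stand 13 mm farther back than shut.
Start: joints at [0.901, 0.181, 1.607, -0, 1.354, -0.206], TCP at [0.257, 0.514, 0.25] pointing down, gripper open.
Joint ranges: [-2.99, 2.99], [-0.89, 2.07], [0.3, 2.58], [-1.14, 4.28], [0, 2.63], [-3.12, 3.12]. Speed limits (rad/s): [2.57, 2.57, 3.01, 3.14, 3.14, 3.14].

INTERFACE

Orientations are given as a unit quaternion [w, x, y, z].
In Python, from bench import ctrl gives the robot as it stands.
- The arm moves only by the tool send_rows, never from a script. Its arguments are lists of equal length, an entry for each row: "dr": the turn, a rotation vector about the tool's x, y, z in units of 6 degrees (1.0 is 6 degrees), a list of three; "xyz": the shift along the tool's x, y, z in cm, a list of three; "jaw": the opening in per cent of the stroke, from 0 (shut) to 100 (fully open). In form: {"dr": [[wx, wy, wz], ...], "xyz": [[dx, dy, dz], ...], "jaw": [jaw, ...]}. A call has exactly 8 rows; each row is the pose to reach, as a shift and turn from the pose commanded when the call began, along the tool's axes at that moment; what a row does not reach only later rows make up. A row lasts 1/8 s, in which the tool goes at most 62.5 mm and 10.7 degrees, less where a joint would pass 70% of its speed; a pose out of reach is approached as far as the arm can. A call with a gripper value outside its range is refused whole. The fingers move at their own pace and stop on an object; the grip force is fixed at half the most. Time passes only in rows, so rows that repeat a pose let the fingers close, or fill a call up. It gives the time, the measured TCP pose, the force, the opening and the grip force at its end, in the units of the state.
- ctrl.get_obs(): the state, without advancing time (a new reading comes with each control period).
- ctrl.camera(name): name is "scene" or "side" or "wrist"; returns the picture (420x560x3 uint8, red, green, blue); there is no depth.
- ctrl.calibration(name): a dict with "camera_matrix" (3x3 intrinsics, pixels), "D" ([k1, k2, p1, p2, k3] as OpenCV has them; the pictures are not rectified), "world_from_camera" (4x4, takes a point from camera to world coordinates). Camera axes: x right, y up, looking along -z (the intrinsics and any distortion apply to the point x, -y, -z); pixel columns grow to the right and rows downward; lengths in m; the calibration is good to about 2 mm. A picture is of the moment at which its call begins: read the wrist's pose just before it. calibration takes no time and is no camera call; for the wrist camera it gives the pose at the moment of the call.
- ctrl.hand_in(): hands the job in; it is judged then, once.
The state is a dict: "time_s": time; "q": joint angles; "dq": joint speeds; "joint_efforts": joint torques, N m; "eef_pos": TCP position; "eef_rot": TCP orientation; "wrist_force": force on the tool from outside, world axes, zero at the start; "torque": the same for the moment, N m; "opening": opening from 0.0 (shut) to 1.0 (fully open); "grasp_force": force on a finger pad.
Only numpy, scipy, OpenCV 4.12 (cv2) and the standard library are available. Lean on these libraries where they do the work, as an engineer would, in place of code of your own. Each camera call takes 0.05 s, during which the arm holds its last target. There are 200 camera calls.

TASK

Show a colleague the next rework job by pointing with the fingertips, touching nothing on the bench: first point down at the one connector in the tray that has no wide coupling nut round its foot, with the fingertips two or three centimetres straight above it, and stay there for two seconds. Then point in the same way at the open gap between the vise jaws, where it is to be clamped, two or three centimetres above the jaw tops: stay two seconds and finish still pointing there. Do not point at the other three connectors, not even by passing low over them.

Things in the scene. Friction and masses are not known exactly. Their poses are not given: they have to be found in the camera images.
- tray: Shallow grey plastic tray, fixed, 215 x 215 mm, 12 mm high, floor 4 mm thick. Four connectors stand in it about 100 mm apart, in any order. It may lie left or right of the robot's midline, with the vise on the other side. Origin: centre of its underside.
- plug_a: A finished circular cable connector, aluminium, standing upright in the tray, 75 mm tall: knurled coupling nut 50 mm across over its lowest 24 mm, then a 36 mm shell, spanner flats, and a tapering clamp nut 26 mm across at the top with a black cable hole. Origin: centre of its underside, z up its axis.
- plug_b: As plug_a.
- plug_c: As plug_a.
- plug_bare: The connector to be reworked: same aluminium and same 75 mm height as the others and alike above, but without the coupling nut, so that its lowest 24 mm is only a 30 mm shell, narrower than the 36 mm shell above it. It stands loose in the tray. Origin: centre of its underside, z up its axis.
- bare_top (a point): Centre of the top of plug_bare, on its axis, 75 mm above its underside.
- vise: Grey cast drill-press vise, fixed, 190 mm long (bed), 122 mm over its slotted ears, jaws 85 mm wide, jaw tops 66 mm above the table. Origin: centre of the bed's underside. x runs along the screw from the tommy-bar end to the fixed jaw, y along the jaws, z up. The screw and its bar, 90 mm long, stick out beyond the bed at the -x end, to 185 mm from the origin at most.
- fixed_jaw (a point): Middle of the top edge of the fixed jaw's steel face, at x = 49 mm in the vise's frame, 66 mm up. Axes as the vise's. The gap lies on its -x side.
- moving_jaw (a point): Middle of the top edge of the moving jaw's steel face, also 66 mm up. Axes as the vise's. The gap lies on its +x side: the gap's middle is halfway between this point and fixed_jaw.
- vise_jaw (a joint): Opening of the vise: width of the gap between the jaw faces in m, 0.042 to 0.062 at the start; stiff, leave it.
- loose_nut: The missing coupling nut, an aluminium ring 50 mm across, 37 mm bore, 24 mm high, lying flat near the vise's fixed-jaw end. Leave it. Origin: centre of its underside.
- cutters: Side cutters with red grips, about 145 mm long, 16 mm high, lying beyond the work. Leave them. Origin: underside below the pivot.
- screwdriver: Screwdriver with orange handle, 170 mm long, lying between the tray and the vise. Leave it. Origin: on its underside, under its length.
There are look-alikes about, which are no part of the job. There is more than one size of the vise; the job needs the largest.

How it is judged:
On the way, in this order (a step that is already met when the one before it is completed fails the run):
1. the fingertips stay over the connector without a coupling nut (horizontal distance between the grasp point and bare_top below 0.015 m and z of the grasp point in the frame of bare_top between 0.022 and 0.07 m), for 1.5 s.
2. then they stay over the open gap of the vise (x of the grasp point in the frame of fixed_jaw below -0.006 m and x of the grasp point in the frame of moving_jaw above 0.006 m and y of the grasp point in the frame of fixed_jaw between -0.03 and 0.03 m and z of the grasp point in the frame of fixed_jaw between 0.022 and 0.07 m), for 1.5 s.
At the end, for the whole second after the job is handed in: The point between the finger pads is over the vise gap: 6 mm or more inside both jaw faces, within 30 mm of the jaws' middle, 22 to 70 mm above the jaw tops. Connectors upright (6 deg), at rest, moved under 6 mm; nut, cutters, screwdriver under 10 mm; vise jaw under 3 mm (all of step 2 and angle between each of plug_a, plug_b, plug_c, plug_bare's own z axis and vertical below 0.1 rad and distance of each of plug_a, plug_b, plug_c, plug_bare from where it was at the start of the episode below 0.006 m and distance of each of loose_nut, cutters, screwdriver from where it was at the start of the episode below 0.01 m and distance of moving_jaw from where it was at the start of the episode below 0.003 m and linear speed of each of plug_a, plug_b, plug_c, plug_bare below 0.02 m/s); the robot touches nothing.
It fails at once if the fingers touch anything, the bench included (contact force between the fingers and anything else above 0.5 N).
It fails at once if the robot touches a connector, the tray or the vise (contact force between the arm and plug_a above 0.5 N or contact force between the arm and plug_b above 0.5 N or contact force between the arm and plug_c above 0.5 N or contact force between the arm and plug_bare above 0.5 N or contact force between the arm and tray above 0.5 N or contact force between the arm and vise above 0.5 N).
It fails at once if the robot touches the loose nut, the cutters or the screwdriver (contact force between the arm and loose_nut above 0.5 N or contact force between the arm and cutters above 0.5 N or contact force between the arm and screwdriver above 0.5 N).
It fails at once if a connector or bystander is lifted or carried (distance of any of plug_a, plug_b, plug_c, plug_bare, loose_nut, cutters, screwdriver from where it was at the start of the episode above 0.02 m).
It fails at once if the fingertips point at one of the finished connectors (less than 12 mm off its axis and with the point between the pads less than 60 mm above its top) ((horizontal distance between the grasp point and plug_a below 0.012 m and z of the grasp point in the frame of plug_a below 0.135 m) or (horizontal distance between the grasp point and plug_b below 0.012 m and z of the grasp point in the frame of plug_b below 0.135 m) or (horizontal distance between the grasp point and plug_c below 0.012 m and z of the grasp point in the frame of plug_c below 0.135 m)).
It also fails if it takes over 43 s, if anything falls off the work surface, if the arm or the gripper's body presses on something with over 40 N, if the wrist force passes 120 N, or if a joint passes its speed limit or range.

## Working session

There is one attempt and no reset: what is moved stays moved. The work goes in short steps, Python scripts to look and compute and a tool call to move; the robot and the scene stay as the last step left them, time stands still between calls to the robot, and variables do not carry over. Pictures are saved under pics/ and viewed, at most 10 in all, crops included, and the job is handed in when it is done.

Besides the shell and the picture viewer there is one more tool, called after "Request:" as name(argument=value, ...) on one line, values as JSON. send_rows: Moves the arm, as the interface text tells. Its arguments: {"type":"object","properties":{"dr":{"type":"array","items":{"type":"array","items":{"type":"number"}}},"xyz":{"type":"array","items":{"type":"array","items":{"type":"number"}}},"jaw":{"type":"array","items":{"type":"number"}}},"required":["dr","xyz","jaw"]}

```bash
mkdir -p pics; python3 - <<'E'
from bench import ctrl
import cv2
o=ctrl.get_obs();print(o['time_s'],o['eef_pos'],o['eef_rot'],o['opening'],ctrl.tip_extent)
for n in("scene","side","wrist"):
    c=ctrl.calibration(n);print(n,c)
    cv2.imwrite(f'pics/{n}0.png',ctrl.camera(n)[:,:,::-1])
E
```

```text
0.0 [0.25688833 0.51385054 0.24937869] [-3.78602430e-04  2.29850600e-01  9.73225541e-01 -7.77079472e-04] 1.0037612940438796 0.019
scene {'camera_matrix': array([[383.13899608,   0.        , 278.93833401],
       [  0.        , 383.13899608, 204.43595578],
       [  0.        ,   0.        ,   1.        ]]), 'D': array([0.01461273, 0.        , 0.        , 0.        , 0.        ]), 'world_from_camera': array([[ 0.77658018, -0.33189564,  0.53550772,  1.10115894],
       [ 0.62998991,  0.41717474, -0.65504042, -0.67158918],
       [-0.00599524,  0.84605586,  0.53306053,  0.56953655],
       [ 0.        ,  0.        ,  0.        ,  1.        ]])}
side {'camera_matrix': array([[497.01144804,   0.        , 281.83979147],
       [  0.        , 497.01144804, 205.74320665],
       [  0.        ,   0.        ,   1.        ]]), 'D': array([-0.0231033,  0.       ,  0.       ,  0.       ,  0.       ]), 'world_from_camera': array([[ 0.89914599,  0.33927646, -0.2764561 ,  0.24157885],
       [-0.43734684,  0.6730975 , -0.59637866, -0.83240191],
       [-0.01625533,  0.65713868,  0.7535944 ,  1.06985783],
       [ 0.        ,  0.        ,  0.        ,  1.        ]])}
wrist {'camera_matrix': array([[306.87721124,   0.        , 282.56092311],
       [  0.        , 306.87721124, 214.12758982],
       [  0.        ,   0.        ,   1.        ]]), 'D': array([0.01365022, 0.        , 0.        , 0.        , 0.        ]), 'world_from_camera': array([[ 0.44701597, -0.85672835, -0.2572805 ,  0.19151665],
       [ 0.89452494,  0.42768962,  0.13002586,  0.54746809],
       [-0.00136064, -0.28826746,  0.95754896,  0.37289934],
       [ 0.        ,  0.        ,  0.        ,  1.        ]])}
```

View pics/scene0.png

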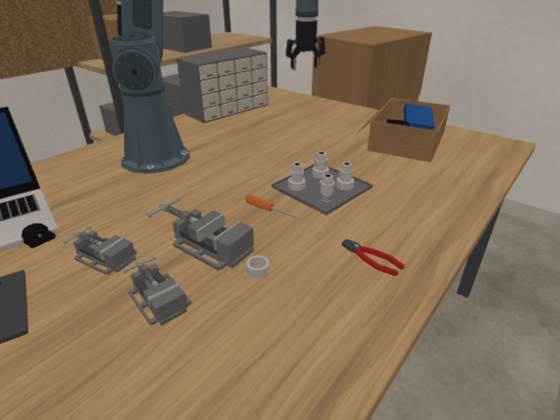

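View pics/side0.png

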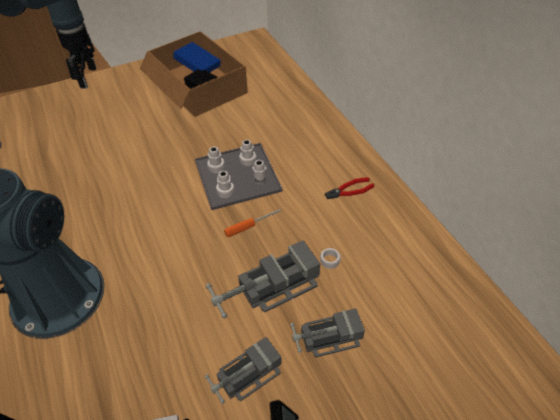

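The tray holds four connectors. The bare one looks like scene (327,187) / side (259,170). The largest vise is at scene (213,235) / side (280,273), beside the loose nut. I'll enlarge both areas.

```bash
python3 - <<'E'
import cv2,numpy as np
s=cv2.imread('pics/scene0.png');d=cv2.imread('pics/side0.png')
def crop(i,x,y,w,h,k): return cv2.resize(i[y:y+h,x:x+w],None,fx=k,fy=k,interpolation=cv2.INTER_CUBIC)
# each tile 400x300
a=np.hstack([crop(s,270,140,100,75,4),crop(d,190,137,100,75,4)])
b=np.hstack([crop(s,165,200,100,75,4),crop(d,230,235,100,75,4)])
cv2.imwrite('pics/crop1.png',np.vstack([a,b]))
E
```

```text
(no output)
```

View pics/crop1.png

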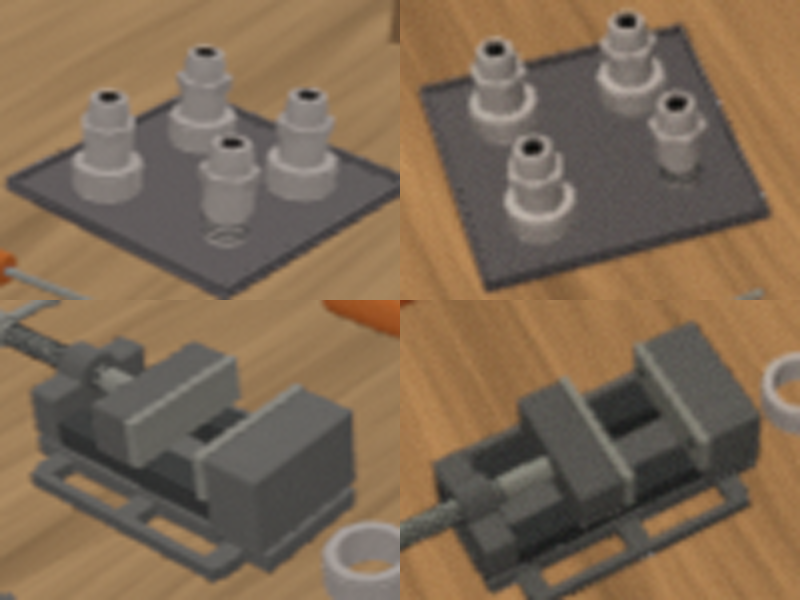

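```bash
cat > h.py <<'E'
from bench import ctrl
import cv2,numpy as np
def proj(n,uv,z,c=None):
    c=c or ctrl.calibration(n);T=c['world_from_camera']
    p=cv2.undistortPoints(np.array(uv,float).reshape(-1,1,2),c['camera_matrix'],c['D'])[:,0]
    d=np.c_[p[:,0],-p[:,1],-np.ones(len(p))]@T[:3,:3].T
    return T[:3,3]+d*((z-T[2,3])/d[:,2])[:,None]
E
python3 - <<'E'
from h import *
np.set_printoptions(precision=4,suppress=True)
S=lambda x,y,ox,oy:[((a+.5)/4-.5+ox,(b+.5)/4-.5+oy) for a,b in zip(x,y)]
print(proj('scene',S([231,109,205,308],[143,97,52,95],270,140),.079)[:,:2])
print(proj('side',S([276,95,227,132],[104,49,21,147],190,137),.079)[:,:2])
a=proj('scene',S([140,240,198,298],[124,64,152,89],165,200),.066)[:,:2]
b=proj('side',S([167,234,236,304],[82,200,46,166],230,235),.066)[:,:2]
for v in(a,b):
    print(v); m=(v[0]+v[1])/2;f=(v[2]+v[3])/2;print('mid',m,f,(m+f)/2,np.linalg.norm(m-f),[np.linalg.norm(v[0]-v[1]),np.linalg.norm(v[2]-v[3])])
E
```

```text
[[0.6181 0.1288]
 [0.5106 0.1338]
 [0.5217 0.2412]
 [0.6212 0.2254]]
[[0.6174 0.1291]
 [0.522  0.2429]
 [0.6212 0.227 ]
 [0.5091 0.1354]]
[[ 0.526  -0.2478]
 [ 0.5262 -0.1711]
 [ 0.5704 -0.2453]
 [ 0.571  -0.1683]]
mid [ 0.5261 -0.2094] [ 0.5707 -0.2068] [ 0.5484 -0.2081] 0.04466007875469923 [np.float64(0.07674657136025716), np.float64(0.07698052711269301)]
[[ 0.516  -0.1718]
 [ 0.5153 -0.2663]
 [ 0.5664 -0.1662]
 [ 0.5631 -0.2637]]
mid [ 0.5156 -0.219 ] [ 0.5647 -0.215 ] [ 0.5402 -0.217 ] 0.04925102750343657 [np.float64(0.0945246453101216), np.float64(0.09760943012253916)]
```

Both cameras agree on the bare connector at (0.618, 0.129). The vise gap middle is about (0.545, -0.212), which I'll refine from above. Next I shut the jaws and travel at a height of 0.25 m.

Request:
send_rows(dr=[[0,0,0],[0,0,0],[0,0,0],[0,0,0],[0,0,0],[0,0,0],[0,0,0],[0,0,0]], xyz=[[-0.5,-0.2,0],[-2,-0.7,0],[-4.5,-1.6,0],[-7.4,-2.7,0],[-10.9,-4,0],[-14.9,-5.5,0],[-18.8,-6.9,0],[-22.8,-8.4,0]], jaw=[0,0,0,0,0,0,0,0])

```text
time_s: 1.15
eef_pos: [0.4248, 0.3352, 0.2504]
eef_rot: [0.0, 0.23, 0.973, 0.0]
wrist_force: [0.0, 0.9, 0.1]
opening: 0.002
grasp_force: 0.0
```

Request:
send_rows(dr=[[0,0,0],[0,0,0],[0,0,0],[0,0,0],[0,0,0],[0,0,0],[0,0,0],[0,0,0]], xyz=[[-4,-1.5,0],[-8,-3,0],[-12,-4.4,0],[-16,-5.9,0],[-20,-7.4,0],[-24,-8.8,0],[-26,-9.6,0],[-26.7,-9.9,0]], jaw=[0,0,0,0,0,0,0,0])

```text
time_s: 2.15
eef_pos: [0.6183, 0.1279, 0.25]
eef_rot: [-0.0, 0.231, 0.973, -0.0]
wrist_force: [0.1, 0.8, -0.2]
opening: 0.001
grasp_force: 0.0
```

```bash
python3 - <<'E'
from h import *
o=ctrl.get_obs();print(o['time_s'],o['eef_pos'],o['eef_rot'],o['q'],o['opening'])
np.save('wc.npy',ctrl.calibration('wrist'),allow_pickle=True)
cv2.imwrite('pics/w1.png',ctrl.camera('wrist')[:,:,::-1])
E
```

```text
2.15 [0.61834142 0.12793048 0.25004029] [-3.23614372e-04  2.30630644e-01  9.73041315e-01 -1.80524012e-05] [ 1.62961734e-02  3.04927382e-01  1.45651471e+00  1.26804584e-04
  1.38078672e+00 -1.08907262e+00] 0.0007847253297984423
```

View pics/w1.png

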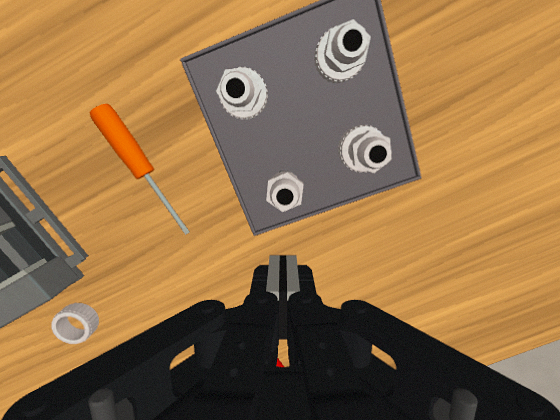

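The wrist view shows the bare connector (no nut ring) at (285,197), just ahead of the fingertips. The other three have rings round their feet. I'll check its position, then descend straight.

```bash
python3 - <<'E'
from h import *
c=np.load('wc.npy',allow_pickle=True).item()
print(proj('wrist',[(285,197),(235,88),(352,40),(378,154)],.079,c))
E
```

```text
[[0.61740679 0.13180556 0.079     ]
 [0.50836269 0.13648385 0.079     ]
 [0.52010536 0.24415567 0.079     ]
 [0.61950189 0.22893516 0.079     ]]
```

Request:
send_rows(dr=[[0,0,0],[0,0,0],[0,0,0],[0,0,0],[0,0,0],[0,0,0],[0,0,0],[0,0,0]], xyz=[[0.1,0.2,1],[0.1,0.2,3],[0.1,0.2,5.5],[0.1,0.2,8],[0.1,0.2,10],[0.1,0.2,11.5],[0.1,0.2,12.3],[0.1,0.2,12.5]], jaw=[0,0,0,0,0,0,0,0])

```text
time_s: 3.2
eef_pos: [0.618, 0.1315, 0.125]
eef_rot: [-0.0, 0.23, 0.973, -0.0]
wrist_force: [0.2, 0.7, -0.3]
opening: 0.002
grasp_force: 0.0
```

Request:
send_rows(dr=[[0,0,0],[0,0,0],[0,0,0],[0,0,0],[0,0,0],[0,0,0],[0,0,0],[0,0,0]], xyz=[[0,0,0],[0,0,0],[0,0,0],[0,0,0],[0,0,0],[0,0,0],[0,0,0],[0,0,0]], jaw=[0,0,0,0,0,0,0,0])

```text
time_s: 4.2
eef_pos: [0.618, 0.1314, 0.1253]
eef_rot: [-0.0, 0.23, 0.973, -0.0]
wrist_force: [0.5, 0.2, 0.3]
opening: -0.004
grasp_force: 0.0
```

```bash
python3 - <<'E'
from h import *
o=ctrl.get_obs();print(o['eef_pos'])
a=ctrl.camera('scene')[:,:,::-1];b=ctrl.camera('side')[:,:,::-1]
f=lambda i,x,y:cv2.resize(i[y:y+100,x:x+100],(400,400),interpolation=cv2.INTER_CUBIC)
cv2.imwrite('pics/c2.png',np.hstack([f(a,275,110),f(b,205,90)]))
E
```

```text
[0.61804752 0.13140241 0.12528011]
```

View pics/c2.png

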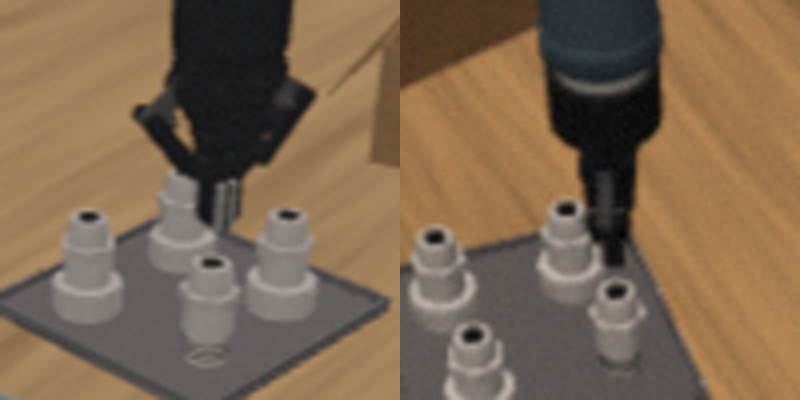

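Request:
send_rows(dr=[[0,0,0],[0,0,0],[0,0,0],[0,0,0],[0,0,0],[0,0,0],[0,0,0],[0,0,0]], xyz=[[0,0,0],[0,0,0],[0,0,0],[0,0,0],[0,0,0],[0,0,0],[0,0,0],[0,0,0]], jaw=[0,0,0,0,0,0,0,0])

```text
time_s: 5.3
eef_pos: [0.618, 0.1314, 0.1253]
eef_rot: [-0.0, 0.23, 0.973, -0.0]
wrist_force: [-0.2, -0.4, -0.3]
opening: -0.003
grasp_force: 0.0
```

Both views show the closed fingertips about 2.5 cm straight above the bare connector's cable hole, at scene crop (212,263) and side crop (617,290). They held there for more than 2 s. Now I lift straight up and cross to the vise.

Request:
send_rows(dr=[[0,0,0],[0,0,0],[0,0,0],[0,0,0],[0,0,0],[0,0,0],[0,0,0],[0,0,0]], xyz=[[0,0,-0.5],[0,0,-2],[0,0,-5],[0,0,-8],[0,0,-10.5],[0,0,-12],[0,0,-12.5],[0,0,-12.5]], jaw=[0,0,0,0,0,0,0,0])

```text
time_s: 6.3
eef_pos: [0.6179, 0.1314, 0.25]
eef_rot: [-0.0, 0.23, 0.973, -0.0]
wrist_force: [-0.2, 0.6, -0.7]
opening: 0.002
grasp_force: 0.0
```

Request:
send_rows(dr=[[0,0,0],[0,0,0],[0,0,0],[0,0,0],[0,0,0],[0,0,0],[0,0,0],[0,0,0]], xyz=[[-0.3,-1,0],[-1,-4,0],[-2.2,-8.5,0],[-3.5,-13.5,0],[-4.8,-18.5,0],[-6.1,-23.5,0],[-7.3,-28,0],[-8,-31,0]], jaw=[0,0,0,0,0,0,0,0])

```text
time_s: 7.3
eef_pos: [0.5495, -0.1841, 0.2492]
eef_rot: [-0.001, 0.231, 0.973, 0.0]
wrist_force: [0.6, -0.5, 0.1]
opening: -0.002
grasp_force: 0.0
```

Request:
send_rows(dr=[[0,0,0],[0,0,0],[0,0,0],[0,0,0],[0,0,0],[0,0,0],[0,0,0],[0,0,0]], xyz=[[-0.4,-1.5,0],[-0.7,-2.6,0],[-0.8,-2.9,0],[-0.8,-2.9,0],[-0.8,-2.9,0],[-0.8,-2.9,0],[-0.8,-2.9,0],[-0.8,-2.9,0]], jaw=[0,0,0,0,0,0,0,0])

```text
time_s: 8.3
eef_pos: [0.5451, -0.211, 0.2503]
eef_rot: [0.0, 0.23, 0.973, 0.0]
wrist_force: [-0.2, 0.3, -0.6]
opening: -0.002
grasp_force: 0.0
```

```bash
python3 - <<'E'
from h import *
o=ctrl.get_obs();print(o['time_s'],o['eef_pos'],o['q'])
np.save('wc.npy',ctrl.calibration('wrist'),allow_pickle=True)
cv2.imwrite('pics/w2.png',ctrl.camera('wrist')[:,:,::-1])
E
```

```text
8.3 [ 0.54514792 -0.21101967  0.25031887] [-5.72243755e-01  2.01789865e-01  1.58233708e+00  2.26017058e-05
  1.35743223e+00 -1.67943608e+00]
```

View pics/w2.png

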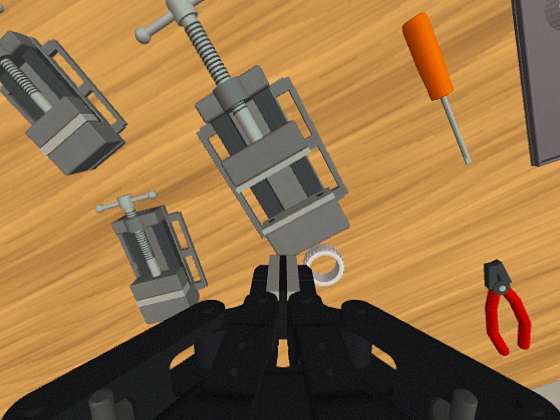

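The wrist view shows the vise gap ahead of the fingertips. The moving jaw's gap edge runs about (238,191)–(312,155) and the fixed jaw's about (262,227)–(337,189). I'll enlarge it to read the edges.

```bash
python3 - <<'E'
import cv2
i=cv2.imread('pics/w2.png')[110:260,190:365]
cv2.imwrite('pics/c3.png',cv2.resize(i,None,fx=4,fy=4,interpolation=cv2.INTER_CUBIC)[:600])
E
```

```text
(no output)
```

View pics/c3.png

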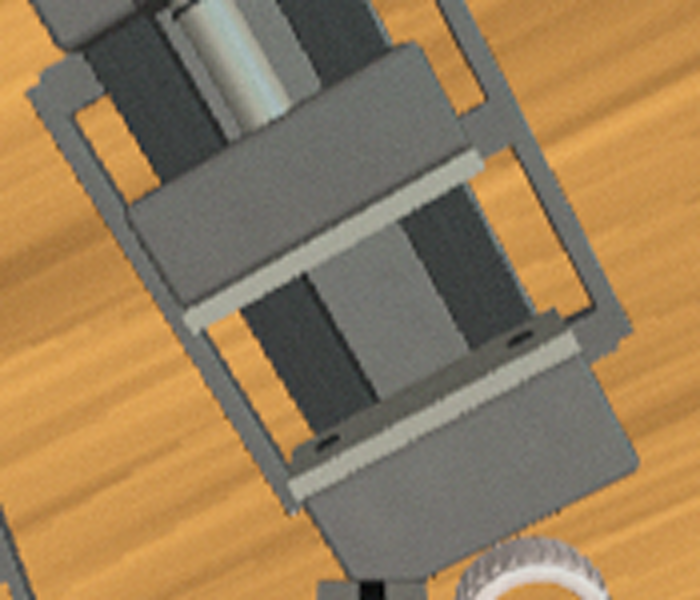

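```bash
python3 - <<'E'
from h import *
c=np.load('wc.npy',allow_pickle=True).item()
uv=[(190+x/4,110+y/4) for x,y in[(197,333),(484,165),(290,485),(573,330)]]
v=proj('wrist',uv,.066,c)[:,:2];m=(v[0]+v[1])/2;f=(v[2]+v[3])/2
print(v,m,f,(m+f)/2,np.linalg.norm(m-f),np.linalg.norm(v[0]-v[1]),np.linalg.norm(v[2]-v[3]))
R=np.array([[-.8943,.4474],[.4474,.8943]])
print(R.T@((m+f)/2-ctrl.get_obs()['eef_pos'][:2])*100)
E
```

```text
[[ 0.52276789 -0.24875663]
 [ 0.51725085 -0.16499781]
 [ 0.57012856 -0.24662975]
 [ 0.56514284 -0.16217252]] [ 0.52000937 -0.20687722] [ 0.5676357  -0.20440113] [ 0.54382254 -0.20563918] 0.04769065316273926 0.08394032305764698 0.08460426289356639
[0.36102989 0.42708258]
```

The jaw widths come out at 84–85 mm, as stated, so the gap middle is (0.544, -0.206). Descending with a small correction.

Request:
send_rows(dr=[[0,0,0],[0,0,0],[0,0,0],[0,0,0],[0,0,0],[0,0,0],[0,0,0],[0,0,0]], xyz=[[0.2,0.2,1],[0.4,0.4,3],[0.4,0.4,6],[0.4,0.4,9],[0.4,0.4,11.5],[0.4,0.4,13],[0.4,0.4,13.7],[0.4,0.4,13.9]], jaw=[0,0,0,0,0,0,0,0])

```text
time_s: 9.35
eef_pos: [0.5435, -0.2059, 0.1114]
eef_rot: [0.0, 0.23, 0.973, -0.0]
wrist_force: [0.3, -0.2, 0.5]
opening: -0.002
grasp_force: 0.0
```

Request:
send_rows(dr=[[0,0,0],[0,0,0],[0,0,0],[0,0,0],[0,0,0],[0,0,0],[0,0,0],[0,0,0]], xyz=[[0,0,0],[0,0,0],[0,0,0],[0,0,0],[0,0,0],[0,0,0],[0,0,0],[0,0,0]], jaw=[0,0,0,0,0,0,0,0])

```text
time_s: 10.35
eef_pos: [0.5433, -0.2058, 0.1113]
eef_rot: [-0.0, 0.23, 0.973, 0.0]
wrist_force: [0.0, 0.2, 0.6]
opening: 0.0
grasp_force: 0.0
```

Request:
send_rows(dr=[[0,0,0],[0,0,0],[0,0,0],[0,0,0],[0,0,0],[0,0,0],[0,0,0],[0,0,0]], xyz=[[0,0,0],[0,0,0],[0,0,0],[0,0,0],[0,0,0],[0,0,0],[0,0,0],[0,0,0]], jaw=[0,0,0,0,0,0,0,0])

```text
time_s: 11.35
eef_pos: [0.5433, -0.2058, 0.1113]
eef_rot: [0.0, 0.23, 0.973, 0.0]
wrist_force: [-0.3, 0.1, 0.0]
opening: -0.003
grasp_force: 0.0
```

```bash
python3 - <<'E'
from h import *
print(ctrl.get_obs()['eef_pos'])
a=ctrl.camera('scene')[:,:,::-1];b=ctrl.camera('side')[:,:,::-1]
f=lambda i,x,y:cv2.resize(i[y:y+120,x:x+100],(400,480),interpolation=cv2.INTER_CUBIC)
cv2.imwrite('pics/c4.png',np.hstack([f(a,165,155),f(b,220,195)]))
E
```

```text
[ 0.54333894 -0.20577483  0.11129007]
```

View pics/c4.png

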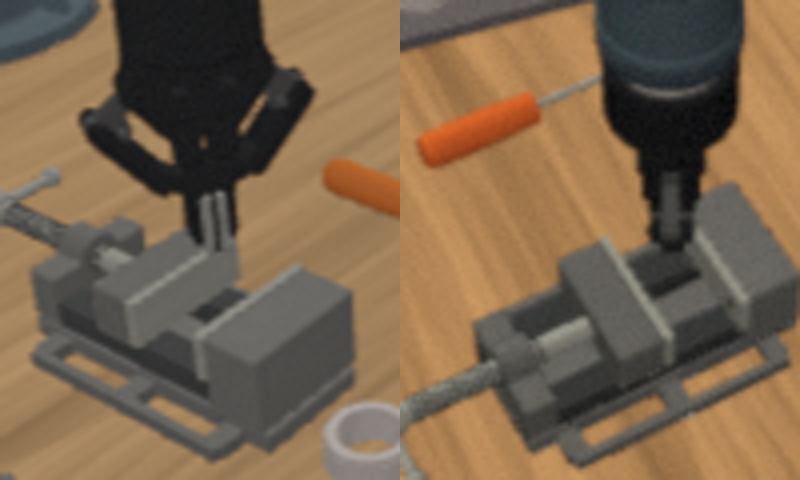

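The fingertips, at scene crop (215,248) and side crop (672,248), sit above the open gap between the largest vise's jaws, clear of both. They have held there for 2 s, so I'm handing in.

```bash
python3 -c "
from bench import ctrl
print(ctrl.hand_in())"
```

```text
the job is handed in; nothing more can be done
None
```

I pointed at the connector without the coupling nut for over 2 s, then at the gap of the largest vise for 2 s. The job is handed in with the arm still pointing there; I saw no sign of contact, but no verdict was returned.

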